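# Load the tall cassette into the imaging stage and click its slide home

### The arm

A 6-joint arm with a two-finger parallel gripper is mounted at the origin on the work surface. World frame = base frame: x ahead of the robot, y to its left, z up, the work surface at z = 0. Lengths are in m, angles in rad, forces in N, time in s.
With the tool pointing down it reaches from about 0.4 to 0.925 m from the base axis. Payload 12.5 kg.
Tool frame: the origin (TCP) lies between the finger pads; the fingertips stand 14 mm ahead of it and the grasp point (between the pads) lies 5 mm behind it (tip_extent is the distance from the TCP to the fingertips, in m); z points along the fingers, y is the direction in which the jaws open and shut (so a half turn about z gives the same grasp; the last joint's range is limited). The gripper opens to 95 mm and grips with 3 to 60 N. Pads are 20 mm wide; open, the fingers measure 119 mm over their backs; the gripper's body (75 mm by 180 mm) begins 59 mm behind the grasp point.
Start: joints at [-1.215, 0.491, 1.559, -0, 1.092, -0.106], TCP at [0.278, -0.56, 0.229] pointing down, gripper open.
Joint ranges: [-3.1, 3.1], [-0.84, 2.19], [0.05, 2.79], [-1.13, 4.28], [0.06, 2.93], [-2.69, 2.69]. Speed limits (rad/s): [2.22, 2.22, 2.79, 3.14, 3.14, 3.14].

### API

Orientations are given as a unit quaternion [w, x, y, z].
In Python, from bench import sense, read_camera, sign_off, tip_extent gives the robot as it stands. The module is installed in compiled form; this text tells all that it offers.
- The arm moves only by the shell command python3 -m creep 'ROWS'. ROWS is JSON, a list of rows, each a list of 7 numbers: the finger opening in cm, from 0 to 9.51, then the shift along the tool's x, y, z in cm, then the turn, a rotation vector about the tool's x, y, z in rad. A call has 1 to 5 rows; each row is the pose to reach, as a shift and turn from the pose commanded when the call began, along the tool's axes at that moment; what a row does not reach only later rows make up. A row lasts 1/12 s, in which the tool goes at most 41.7 mm and 7.16 degrees, less where a joint would pass 70% of its speed; a pose out of reach is approached as far as the arm can. A call with a gripper value outside its range is refused whole. The fingers move at their own pace and stop on an object; the grip force is fixed at half the most. Time passes only in rows, so rows that repeat a pose let the fingers close. It gives the time, the measured TCP pose, the force and the opening at its end, in the units of the state.
- sense(): the state, without advancing time (a new reading comes with each control period).
- read_camera(name): name is "side" or "top" or "wrist"; returns a dict with "color" (400x640x3 uint8, red, green, blue), "depth" (400x640 float32, m along the optical axis (not along the pixel's ray), 0 where there is no reading), "mtx" (3x3 intrinsics, pixels), "extrinsics" (4x4, takes a point from world to camera coordinates). Camera axes: x right, y up, looking along -z (the intrinsics and any distortion apply to the point x, -y, -z); pixel columns grow to the right and rows downward; lengths in m; the calibration is good to about 2 mm. The wrist camera is an equidistant fisheye: a pixel r from the principal point sees the ray r / f radians off the axis. A picture is of the moment at which its call begins.
- sign_off(): hands the job in, once; it reports no verdict.
The state is a dict: "time_s": time; "q": joint angles; "dq": joint speeds; "joint_efforts": joint torques, N m; "tool_pos": TCP position; "orientation": TCP orientation; "force": force on the tool from outside, world axes, zero at the start; "ft_torque": the same for the moment, N m; "gripper_width": finger opening in m.
Only numpy, scipy, OpenCV 4.12 (cv2) and the standard library are available. Lean on these libraries where they do the work, as an engineer would, in place of code of your own. Each camera call takes 0.05 s, during which the arm holds its last target. There are 200 camera calls.

### The job

Lift the lid off the grey specimen case by its knob and set it flat on the bench, clear of the case; then take out the taller of the two cassettes, leaving the low one in the case, and lower it (do not drop it) between the two cheeks of the pulled-out carriage on the imaging stage, so it lies flat on the carriage floor. It comes out of the case held by its long sides but the cheeks leave room only at its ends, so put it down on the bench on the way and take it anew by the ends. Then let go and push the carriage by its rear upright plate, in under the camera bridge, until the sprung roller snaps it home, without shifting or toppling the other things on the bench.

Things in the scene. Friction and masses are not known exactly. Their poses are not given: they have to be found in the camera images.
- stage: Imaging stage, fixed: cream base plate 146 (x) x 210 (y) x 20 mm high. Origin: centre of its underside. The carriage slides along the stage's own +y, guided between steel strips, into a camera bridge. A steel detent housing with sprung roller stands on the +x edge at y = +29 mm (34 mm high).
- bridge (a point): Lens top of the camera bridge, 130 mm above the bench, at stage x = 0, y = 65 mm. The bridge is 56 mm long in y and 140 mm wide in x; crossbar from 86 to 116 mm above the bench on pillars at x = 55 to 69 mm either side: no room for a gripper beneath.
- nest (a point): Centre of the carriage's nest floor (68 mm wide in x), 32 mm above the bench; moves with the carriage, axes as the stage's. The cassette lies here with its length along x, between two upright cheeks: 38 mm apart in y, 44 mm long in x, 6 mm thick, 45 mm high above this floor. At the ends only 3 mm high lips, 61 mm apart. With joint 0 the nest is at stage y = -35 mm.
- push (a point): Centre of the rear face of the carriage's upright push plate (40 mm wide in x, top 72 mm above the bench): 58 mm behind the nest centre, 54 mm above the bench. Push here along the stage's +y. Behind the plate it is free down to the base top (20 mm); the base ends at stage y = -105 mm.
- carriage (a joint): Travel of the carriage along the stage's +y, m: 0 pulled out, 0.100 home at the end stop, nest under the lens. Sliding friction about 1.2 N. From about 0.086 it meets the sprung roller (resistance about 6 to 9 N); past 0.094 the roller snaps it on to 0.100 by itself and holds it there.
- case: Grey case, fixed: open-topped box 70 (x) x 160 (y) x 44 mm high, walls and floor 4 mm. Origin: centre of its underside. Holds both cassettes side by side at y about +33 and -33 mm, either way round, each with its 56 mm length along x: about 3 mm free at the ends, about 25 mm or more at the long sides.
- lid: Loose lid of the case: 78 (x) x 168 (y) mm grey plate, 0.14 kg. Origin: centre of the underside of its 3 mm locating ribs; plate 3 to 9 mm above the origin. At the start the origin is 41 mm above the bench. Black knob on its centre: neck 16 mm diameter from 9 to 17 mm, grip 24 mm diameter from 17 to 39 mm above the origin.
- cassette: The taller cassette: aluminium block 56 (x) x 34 (y) x 34 mm high with a round window on top, about 0.17 kg (varies). Origin: centre of its underside. Starts in the case.
- low_cassette: The low cassette: aluminium block 56 (x) x 34 (y) x 20 mm high with the same window. Origin: centre of its underside. Stays in the case.
- counter: Hand tally counter on a round foot, 52 mm diameter, 55 mm high. Origin: centre of its underside. Leave it.
- jar: Small amber jar, 44 mm diameter, 58 mm high. Origin: centre of its underside. Leave it.
- dishes: Stack of two clear round dishes, 63 mm diameter, 27 mm high. Origin: centre of its underside. Leave it.
- wellplate: Multi-well plate, 85 (x) x 127 (y) x 17 mm. Origin: centre of its underside. Leave it.
- washbottle: White wash bottle, 60 mm diameter, 150 mm high. Origin: centre of its underside. Leave it.
- objective: Spare microscope objective standing on its wide end, 36 mm diameter, 46 mm high. Origin: centre of its underside. Leave it.
Not all that is in view belongs to the job. What is shaped like the lid but purple is not meant.

How it is judged:
On the way, in this order (a step that is already met when the one before it is completed fails the run):
1. the lid lies flat on the bench, clear of the case, released, with the cassette still in the case (height (world z) of lid below 0.006 m and angle between lid's own z axis and vertical below 0.06 rad and horizontal distance between lid and case above 0.07 m and linear speed of lid below 0.02 m/s and contact force between the fingers and lid below 0.05 N and horizontal distance between cassette and case below 0.05 m and height (world z) of cassette below 0.012 m), for 0.15 s.
2. the tall cassette stands released on the bench, outside the case (horizontal distance between cassette and case above 0.07 m and height (world z) of cassette below 0.006 m and angle between cassette's own z axis and vertical below 0.1 rad and linear speed of cassette below 0.02 m/s and contact force between the fingers and cassette below 0.05 N), for 0.1 s.
3. the tall cassette lies in the nest of the carriage, released, before the carriage is pushed in (x of cassette in the frame of nest between -0.005 and 0.005 m and y of cassette in the frame of nest between -0.004 and 0.004 m and z of cassette in the frame of nest between -0.004 and 0.003 m and angle between the x axis of cassette and the x axis of nest, either way round below 0.12 rad and angle between cassette's own z axis and vertical below 0.08 rad and value of joint carriage below 0.06 m and contact force between the fingers and cassette below 0.05 N), for 0.15 s.
4. the carriage is snapped home (value of joint carriage above 0.096 m), for 0.2 s.
At the end, for the whole second after the job is handed in: Carriage home (joint above 0.096); tall cassette flat in the nest (within 5 mm in x, 4 in y, 3 in height, 0.12 rad); lid flat on the bench (under 0.06 rad), over 70 mm from the case, centre to centre; low cassette lying in the case; all released and at rest (value of joint carriage above 0.096 m and x of cassette in the frame of nest between -0.005 and 0.005 m and y of cassette in the frame of nest between -0.004 and 0.004 m and z of cassette in the frame of nest between -0.004 and 0.003 m and angle between the x axis of cassette and the x axis of nest, either way round below 0.12 rad and angle between cassette's own z axis and vertical below 0.08 rad and height (world z) of lid below 0.006 m and angle between lid's own z axis and vertical below 0.06 rad and horizontal distance between lid and case above 0.07 m and linear speed of each of lid, cassette below 0.02 m/s and contact force between the fingers and lid below 0.05 N and x of low_cassette in the frame of case between -0.035 and 0.035 m and y of low_cassette in the frame of case between -0.08 and 0.08 m and height (world z) of low_cassette below 0.012 m and angle between low_cassette's own z axis and vertical below 0.1 rad); the robot touches nothing.
It fails at once if the tall cassette is dropped (moves faster than 0.32 m/s with no finger on it, before the carriage is pushed in) (linear speed of cassette above 0.32 m/s and contact force between the fingers and cassette below 0.05 N and value of joint carriage below 0.06 m).
It fails at once if a bystander is moved by more than 20 mm or tipped (distance of any of counter, jar, dishes, wellplate, washbottle, objective from where it was at the start of the episode above 0.02 m or angle between any of counter, jar, dishes, wellplate, washbottle, objective's own z axis and vertical above 0.3 rad).
It also fails if it takes over 72 s, if anything falls off the work surface, if the arm or the gripper's body presses on something with over 40 N, if the wrist force passes 120 N, or if a joint passes its speed limit or range.

## Working session

There is one attempt and no reset: what is moved stays moved. The work goes in short steps, Python scripts to look and compute and a shell command to move; the robot and the scene stay as the last step left them, time stands still between calls to the robot, and variables do not carry over. Pictures are saved under pics/ and viewed, about 8 in all and at most 12, crops included, and the job is handed in when it is done.

```bash
mkdir -p pics; cat > h.py <<'E'
import numpy as np, cv2
from bench import sense, read_camera, sign_off, tip_extent
from scipy.spatial.transform import Rotation as R
def cloud(c):
    d=c["depth"];K=c["mtx"];v,u=np.mgrid[:d.shape[0],:d.shape[1]]
    p=np.stack([(u-K[0,2])/K[0,0]*d,-(v-K[1,2])/K[1,1]*d,-d],-1)
    T=np.linalg.inv(c["extrinsics"]); P=p@T[:3,:3].T+T[:3,3]; P[d==0]=np.nan
    return P
def tool():
    s=sense();q=s["orientation"];return np.array(s["tool_pos"]),R.from_quat([q[1],q[2],q[3],q[0]])
def rel(p,yaw=None):
    t,r=tool();print("shift cm",np.round(r.inv().apply(np.array(p)-t)*100,2))
    y=r.apply([0,1,0]);print("tcp",np.round(t,4),"jaw yaw deg",np.degrees(np.arctan2(y[1],y[0])).round(2),"z",r.apply([0,0,1]).round(3))
    if yaw is not None:
        d=(np.degrees(np.arctan2(y[1],y[0]))-yaw+90)%180-90;print("turn about tool z rad",np.radians(d).round(4))
E
python3 - <<'E'
from h import *
for n in ["side","top"]:
    c=read_camera(n);cv2.imwrite(f"pics/{n}0.png",c["color"][:,:,::-1]);np.savez(f"{n}0.npz",**c);print(n,c["extrinsics"].round(3).tolist(),c["mtx"].tolist(),[k for k in c])
print(sense());rel([0.5,0,0.2],0)
E
```

```text
side [[-0.996, -0.086, -0.011, 0.508], [0.039, -0.563, 0.825, -0.121], [-0.077, 0.822, 0.565, -1.068], [0.0, 0.0, 0.0, 1.0]] [[437.28740050448096, 0.0, 315.8810733901751], [0.0, 437.28740050448096, 197.2217873388574], [0.0, 0.0, 1.0]] ['color', 'depth', 'mtx', 'extrinsics']
top [[-0.013, -1.0, 0.023, -0.021], [0.996, -0.011, 0.093, -0.499], [-0.093, 0.024, 0.995, -1.155], [0.0, 0.0, 0.0, 1.0]] [[388.95371887420504, 0.0, 328.00392867943526], [0.0, 388.95371887420504, 200.38779472973792], [0.0, 0.0, 1.0]] ['color', 'depth', 'mtx', 'extrinsics']
{'time_s': 0.1, 'q': array([-1.21460535e+00,  4.91503583e-01,  1.55941094e+00, -1.04703503e-05,
        1.09169296e+00, -1.05604220e-01]), 'dq': array([-0.00095636,  0.00013338, -0.0018135 ,  0.00195874, -0.00012059,
       -0.00221543]), 'joint_efforts': array([ 1.80115498e-03, -6.13625193e+01, -2.58603948e+01,  6.93164463e-02,
        4.70411615e-02, -7.38833864e-05]), 'tool_pos': array([ 0.27841464, -0.55932792,  0.22810978]), 'orientation': array([-5.02857934e-04,  9.73460692e-01,  2.28853716e-01, -6.80177553e-05]), 'force': array([ 0.25210119, -0.35033448, -0.01270773]), 'ft_torque': array([-0.00971256,  0.0535135 ,  0.01729956]), 'gripper_width': 0.09489435970474551}
shift cm [ 44.76 -40.2    2.86]
tcp [ 0.2784 -0.5593  0.2281] jaw yaw deg -63.54 z [-0.     0.001 -1.   ]
turn about tool z rad -1.109
```

View pics/top0.png

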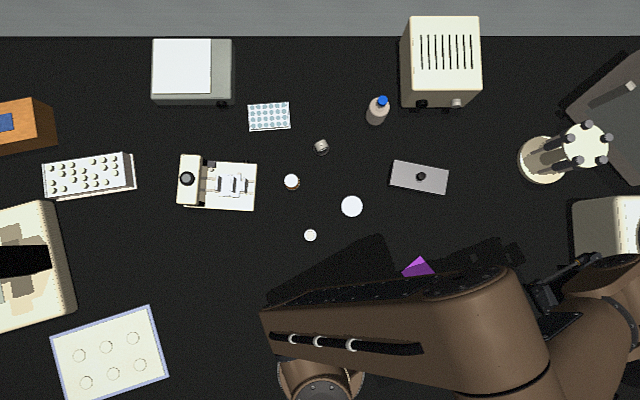

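View pics/side0.png

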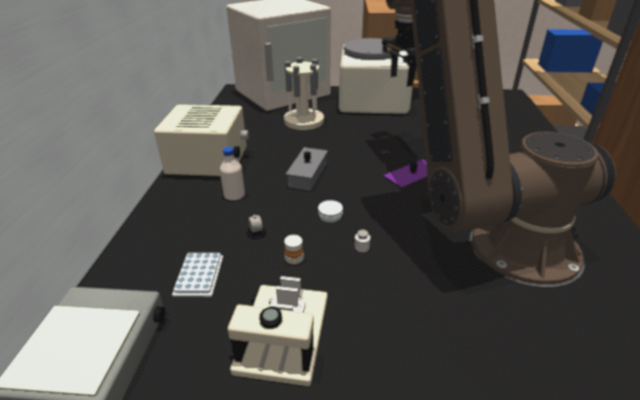

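The top view shows the grey case with its lid at (419,177), knob at (421,176). A purple lookalike is at (418,267), half hidden by the arm. The stage is at (217,185) with its bridge at the left, at (190,182). In the side view the case is at (308,168), the stage at (280,330) and the purple lid at (408,173). Candidates for the lid: grey (419,177), purple (418,267); I choose the grey one.

```bash
cat > m.py <<'E'
from h import *
c=dict(np.load("top0.npz"));P=cloud(c)
def rep(name,x0,y0,x1,y1,zl,zh):
    m=np.zeros((400,640),bool);m[y0:y1,x0:x1]=1
    m&=(P[...,2]>zl)&(P[...,2]<zh)
    q=P[m];
    r=cv2.minAreaRect((q[:,:2]*1000).astype(np.float32))
    print(name,len(q),"c",np.round(r[0],1),"size",np.round(r[1],1),"ang",round(r[2],2),"z med",np.median(q[:,2]).round(4),"mean",q.mean(0).round(4))
rep("lid",380,150,460,205,.040,.060)
rep("knob",405,160,440,190,.065,.09)
rep("stagebase",165,145,265,220,.012,.045)
rep("bridge",165,145,215,220,.095,.125)
rep("lens",165,145,215,220,.124,.15)
rep("cheek/plate",210,145,262,220,.065,.09)
for n,b in dict(well=(240,95,300,135),obj=(308,130,335,160),jar=(280,168,304,195),dish=(336,190,366,222),counter=(298,222,322,246),wash=(360,90,395,130)).items(): rep(n,*b,.01,.2)
rep("purple",395,250,440,280,-.01,.1)
im=c["color"][:,:,::-1]
a=cv2.resize(im[145:222,165:265],None,fx=6,fy=6,interpolation=cv2.INTER_CUBIC);b=cv2.resize(im[150:205,380:460],None,fx=2.5,fy=2.5)
o=np.zeros((a.shape[0],a.shape[1]+b.shape[1],3),np.uint8);o[:,:a.shape[1]]=a;o[:b.shape[0],a.shape[1]:]=b;cv2.imwrite("pics/crop1.png",o)
E
python3 m.py
```

```text
lid 1379 c [ 563.3 -301.1] size [168.9  78.8] ang 77.95 z med 0.0511 mean [ 0.5627 -0.3002  0.0511]
knob 60 c [ 562.9 -300.2] size [20.8 21.6] ang 23.75 z med 0.0804 mean [ 0.5623 -0.2991  0.0794]
stagebase 2434 c [554.4 296.9] size [209.1 155.4] ang 85.68 z med 0.0225 mean [0.5459 0.2748 0.0243]
bridge 925 c [554.7 362. ] size [ 57.2 140. ] ang 85.75 z med 0.117 mean [0.5527 0.3583 0.1159]
lens 176 c [547.8 369.6] size [38.7 58.6] ang 40.58 z med 0.1316 mean [0.5541 0.362  0.1314]
cheek/plate 135 c [546.4 256. ] size [83.8 43. ] ang 85.92 z med 0.0756 mean [0.5461 0.2575 0.0749]
well 973 c [764.7 151.6] size [ 82.5 123.1] ang 2.77 z med 0.0184 mean [0.7647 0.153  0.0183]
obj 131 c [665.3  -2.8] size [36.9 53.1] ang 36.15 z med 0.0457 mean [ 0.6625 -0.0084  0.0421]
jar 192 c [554.4  81.1] size [42.  40.8] ang 86.89 z med 0.0586 mean [0.5525 0.0798 0.0519]
dish 346 c [480.2 -98.8] size [59.7 61.7] ang 44.02 z med 0.0277 mean [ 0.4804 -0.0987  0.0275]
counter 111 c [395.6  27.5] size [33.6 31.5] ang 44.68 z med 0.0381 mean [0.3954 0.027  0.0407]
wash 496 c [ 761.4 -177.4] size [59.6 53. ] ang 61.46 z med 0.1013 mean [ 0.7537 -0.1741  0.096 ]
purple 1153 c [ 303.9 -297.5] size [138.2  82. ] ang 89.15 z med 0.0027 mean [ 0.3076 -0.2938  0.0042]
```

View pics/crop1.png

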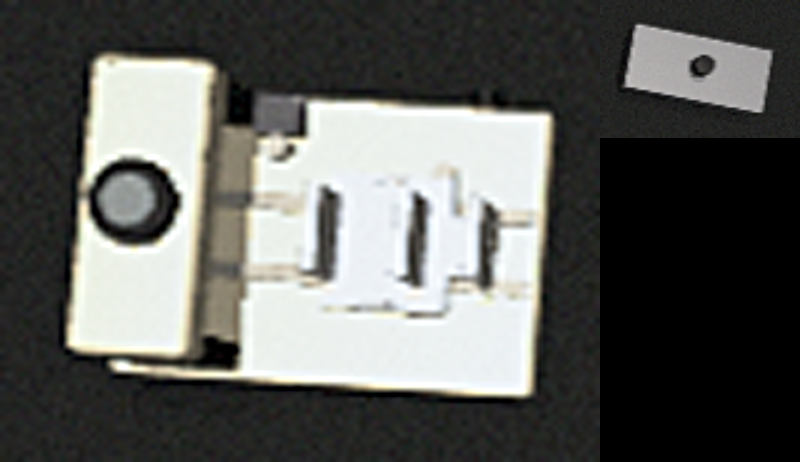

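The crop confirms my choice: a grey plate with a black knob at crop (703,66), measuring 169 × 79 mm at z 0.051 with the knob top at 0.080, which fits the lid. The carriage is at crop (380,240), with the push plate at (485,240).

```bash
python3 -c "
from h import *
rel([.563,-.3005,.2],78)"
```

```text
shift cm [ 37.01 -10.49   2.83]
tcp [ 0.2784 -0.5593  0.2281] jaw yaw deg -63.54 z [-0.     0.001 -1.   ]
turn about tool z rad 0.6712
```

```bash
python3 -m creep '[[9.5,3.7,-1.05,0,0,0,0.067],[9.5,7.4,-2.1,0,0,0,0.134],[9.5,11.1,-3.15,0,0,0,0.2],[9.5,14.8,-4.2,0,0,0,0.268],[9.5,18.5,-5.25,0,0,0,0.335]]'; python3 -c "
from h import *
rel([.563,-.3005,.2],78)"
```

```text
time_s: 0.52
tool_pos: [0.4217, -0.4287, 0.2284]
orientation: [-0.0, 0.998, 0.061, -0.0]
force: [0.5, 0.5, -0.2]
gripper_width: 0.0951
shift cm [ 15.6  -10.99   2.84]
tcp [ 0.4217 -0.4287  0.2284] jaw yaw deg -82.95 z [-0.  0. -1.]
turn about tool z rad 0.3324
```

```bash
python3 -m creep '[[9.5,3.2,-2.2,0,0,0,0.067],[9.5,6.4,-4.4,0.5,0,0,0.134],[9.5,9.6,-6.6,1,0,0,0.2],[9.5,12.8,-8.8,2,0,0,0.268],[9.5,15.6,-11,2.8,0,0,0.332]]';python3 -m creep '[[7,0,0,0,0,0,0],[7,0,0,0,0,0,0],[7,0,0,0,0,0,0]]'; python3 -c "
from h import *
rel([.563,-.3005,.068],78)
c=read_camera('wrist');cv2.imwrite('pics/w1.png',c['color'][:,:,::-1]);np.savez('w1.npz',**c);print(c['mtx'],c['extrinsics'].round(3))"
```

```text
time_s: 0.93
tool_pos: [0.563, -0.2995, 0.2]
orientation: [-0.0, 0.995, -0.104, -0.0]
force: [0.1, -1.8, -1.2]
gripper_width: 0.0953
time_s: 1.18
tool_pos: [0.5614, -0.3013, 0.2004]
orientation: [-0.0, 0.995, -0.102, -0.0]
force: [0.0, 0.6, 0.6]
gripper_width: 0.0801
shift cm [ 0.15 -0.11 13.24]
tcp [ 0.5614 -0.3013  0.2004] jaw yaw deg -101.69 z [-0.001  0.    -1.   ]
turn about tool z rad 0.0055
[[309.70691629   0.         321.60285847]
 [  0.         309.70691629 203.45470091]
 [  0.           0.           1.        ]] [[-0.203 -0.979 -0.001 -0.181]
 [ 0.934 -0.193 -0.3   -0.558]
 [ 0.293 -0.061  0.954 -0.549]
 [ 0.     0.     0.     1.   ]]
```

View pics/w1.png

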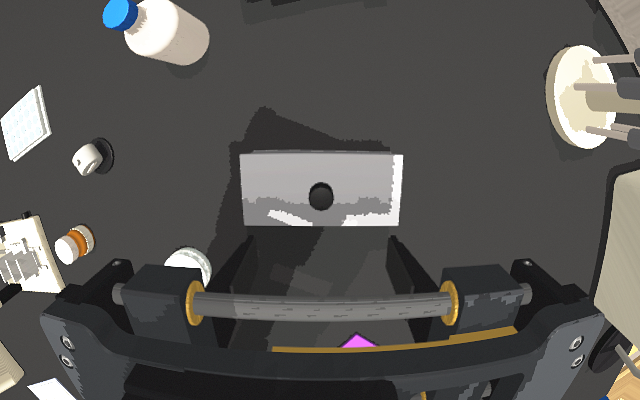

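The wrist view shows the lid at (321,190) with its knob at (321,196). The fingers straddle the line below it, and nothing is in the way. I'll add a fisheye cloud and check the knob.

```bash
cat >> h.py <<'E'
def fcloud(c):
    d=c["depth"];K=c["mtx"];v,u=np.mgrid[:d.shape[0],:d.shape[1]]
    a=(u-K[0,2])/K[0,0];b=(v-K[1,2])/K[1,1];th=np.hypot(a,b)+1e-9;k=np.tan(th)/th
    p=np.stack([a*k*d,-b*k*d,-d],-1);T=np.linalg.inv(c["extrinsics"]);P=p@T[:3,:3].T+T[:3,3];P[d==0]=np.nan
    return P
def rect(P,box,zl,zh):
    x0,y0,x1,y1=box;q=P[y0:y1,x0:x1].reshape(-1,3);q=q[(q[:,2]>zl)&(q[:,2]<zh)]
    r=cv2.minAreaRect((q[:,:2]*1000).astype(np.float32));print(len(q),"c",np.round(r[0],1),"size",np.round(r[1],1),"ang",round(r[2],2),"zmed",np.median(q[:,2]).round(4),"z95",np.percentile(q[:,2],95).round(4));return r
E
python3 -c "
from h import *
c=dict(np.load('w1.npz'));P=fcloud(c)
rect(P,(230,145,410,230),.045,.056);rect(P,(300,170,345,220),.074,.09);rel([.563,-.3005,.068],78)"
```

```text
10985 c [ 565.4 -300.6] size [168.6  78.1] ang 78.46 zmed 0.0503 z95 0.0515
487 c [ 565.5 -301. ] size [22.5 22.5] ang 89.2 zmed 0.0801 z95 0.0814
shift cm [ 0.16 -0.18 13.27]
tcp [ 0.5611 -0.3019  0.2007] jaw yaw deg -101.75 z [-0. -0. -1.]
turn about tool z rad 0.0043
```

```bash
python3 -m creep '[[6,0.2,0,3.5,0,0,0],[6,0.2,0,7,0,0,0],[6,0.2,0,10.5,0,0,0],[6,0.2,0,12.5,0,0,0],[6,0.2,0,13.2,0,0,0]]'; python3 -m creep '[[6,0,0,0,0,0,0],[1,0,0,0,0,0,0],[1,0,0,0,0,0,0],[1,0,0,0,0,0,0],[1,0,0,0,0,0,0]]';python3 -m creep '[[1,0,0,0,0,0,0],[1,0,0,0,0,0,0],[1,0,0,0,0,0,0],[1,0,0,-0.5,0,0,0],[1,0,0,-1,0,0,0]]'
```

```text
time_s: 1.65
tool_pos: [0.5615, -0.3022, 0.0657]
orientation: [-0.001, 0.995, -0.103, -0.002]
force: [-0.4, -0.4, 0.3]
gripper_width: 0.0602
time_s: 2.07
tool_pos: [0.5639, -0.302, 0.07]
orientation: [0.001, 0.995, -0.102, 0.001]
force: [0.0, -0.1, -0.1]
gripper_width: 0.0387
time_s: 2.48
tool_pos: [0.5634, -0.3015, 0.0787]
orientation: [-0.0, 0.995, -0.102, -0.0]
force: [0.2, 0.3, -0.7]
gripper_width: 0.0233
```

```bash
python3 -m creep '[[1,0,0,-1,0,0,0],[1,0,0,-2,0,0,0],[1,0,0,-3,0,0,0],[1,0,0,-4,0,0,0],[1,0,0,-4,0,0,0]]'; python3 -m creep '[[1,2.6,0.4,0,0,0,0],[1,5.2,0.8,0,0,0,0],[1,7.8,1.2,0,0,0,0],[1,10.4,1.6,0,0,0,0],[1,13,2,0,0,0,0]]';python3 -m creep '[[1,0,0,0,0,0,0],[1,0,0,0,0,0,0]]'; python3 -c "
from h import *
t,r=tool();print(t)
c=read_camera('wrist');cv2.imwrite('pics/w2.png',c['color'][:,:,::-1]);P=fcloud(c);np.savez('w2.npz',**c)
"
```

```text
time_s: 2.9
tool_pos: [0.5643, -0.3022, 0.1214]
orientation: [0.001, 0.995, -0.102, 0.002]
force: [-0.0, 0.2, -1.2]
gripper_width: 0.0236
time_s: 3.32
tool_pos: [0.6877, -0.348, 0.1186]
orientation: [-0.0, 0.995, -0.102, -0.0]
force: [-0.4, -0.3, -1.0]
gripper_width: 0.023
time_s: 3.48
tool_pos: [0.687, -0.3477, 0.1176]
orientation: [-0.0, 0.995, -0.102, -0.0]
force: [-0.6, 0.1, -1.6]
gripper_width: 0.0231
[ 0.68703546 -0.34769298  0.11759373]
```

View pics/w2.png

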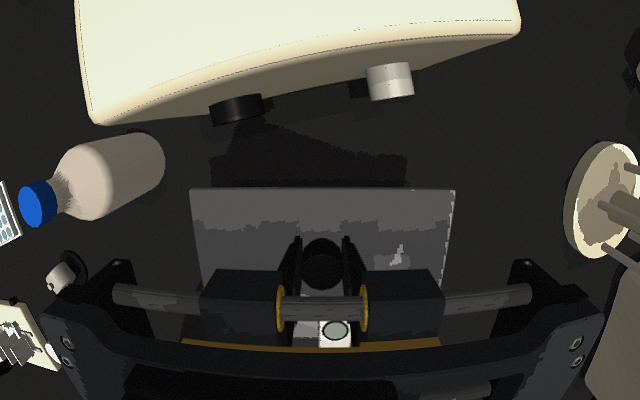

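The lid is held level by its knob at (322,265), over free bench. The bottle (110,180) and the box's knobs are clear. Lowering.

```bash
python3 -m creep '[[1,0,0,2.5,0,0,0],[1,0,0,5,0,0,0],[1,0,0,7,0,0,0],[1,0,0,8.2,0,0,0],[1,0,0,8.6,0,0,0]]'; python3 -m creep '[[1,0,0,0.2,0,0,0],[1,0,0,0.4,0,0,0],[1,0,0,0.55,0,0,0],[1,0,0,0.55,0,0,0]]';python3 -m creep '[[6,0,0,0,0,0,0],[6,0,0,0,0,0,0],[6,0,0,0,0,0,0],[6,0,0,0,0,0,0],[6,0,0,0,0,0,0]]'
```

```text
time_s: 3.95
tool_pos: [0.6853, -0.3471, 0.0306]
orientation: [-0.001, 0.995, -0.103, -0.002]
force: [-0.2, 0.1, -1.5]
gripper_width: 0.0237
time_s: 4.28
tool_pos: [0.6871, -0.348, 0.0282]
orientation: [0.0, 0.995, -0.102, 0.001]
force: [0.2, -0.1, -1.0]
gripper_width: 0.0236
time_s: 4.7
tool_pos: [0.6868, -0.3478, 0.0273]
orientation: [0.0, 0.995, -0.102, 0.0]
force: [-0.3, -0.6, 0.1]
gripper_width: 0.0513
```

```bash
python3 -m creep '[[6,0,0,-3,0,0,0],[6,0,0,-7,0,0,0],[6,0,0,-11,0,0,0],[6,-2,-0.4,-15,0,0,0],[6,-5,-1,-17,0,0,0]]'; python3 -m creep '[[6,-3,-0.4,0,0,0,0],[6,-6,-0.7,0,0,0,0],[6,-8,-1,0,0,0,0],[6,-8,-1,0,0,0,0],[6,-8,-1,0,0,0,0]]'; python3 -c "
from h import *
print(tool()[0])
c=read_camera('wrist');cv2.imwrite('pics/w3.png',c['color'][:,:,::-1]);P=fcloud(c);np.savez('w3.npz',**c)
Z=P[...,2]
print(Z[170:260:10,230:410:15].round(3))
"
```

```text
time_s: 5.12
tool_pos: [0.6413, -0.3286, 0.2008]
orientation: [0.001, 0.995, -0.102, 0.003]
force: [0.8, -1.0, 0.1]
gripper_width: 0.0598
time_s: 5.53
tool_pos: [0.5633, -0.3017, 0.198]
orientation: [0.0, 0.995, -0.103, 0.001]
force: [0.7, -1.0, -0.0]
gripper_width: 0.0597
[ 0.56331634 -0.30173482  0.19801172]
[[ 0.001  0.001  0.002  0.039  0.038  0.036  0.005  0.005  0.024  0.025
   0.005  0.044]
 [ 0.     0.     0.004  0.038  0.04   0.039  0.004  0.004  0.026  0.025
   0.006  0.045]
 [-0.001  0.     0.004  0.039  0.04   0.038  0.004  0.005  0.025  0.025
   0.004  0.045]
 [   nan -0.     0.005  0.037  0.039  0.037  0.005  0.005  0.024  0.024
   0.005  0.046]
 [ 0.     0.001  0.016  0.038  0.039  0.037  0.013  0.012  0.024  0.022
   0.011  0.001]
 [-0.001  0.001  0.044  0.045  0.045  0.044  0.045  0.045  0.043  0.043
   0.043  0.002]
 [ 0.     0.     0.001  0.001  0.001  0.001  0.     0.001  0.001  0.001
   0.001  0.001]
 [ 0.001 -0.001  0.    -0.     0.001 -0.    -0.    -0.     0.001  0.
   0.192  0.   ]
 [ 0.001 -0.     0.205 -0.    -0.001  0.    -0.     0.001  0.    -0.001
   0.205    nan]]
```

View pics/w3.png

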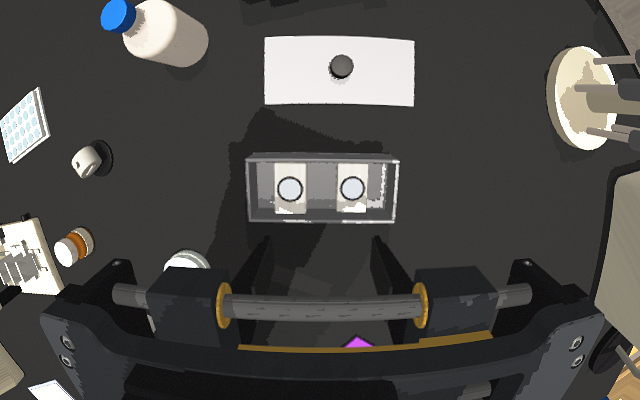

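The case is open. The tall cassette is at (290,188), with its top at z≈.039, and the low one is at (352,188), z≈.024. The lid lies flat at (340,70).

```bash
python3 -c "
from h import *
c=dict(np.load('w3.npz'));P=fcloud(c)
m=rect(P,(268,160,312,214),.034,.0415)
rect(P,(240,140,405,230),.042,.05)
rect(P,(255,30,420,112),.005,.013)
rel([m[0][0]/1000,m[0][1]/1000,.026],78.4)"
```

```text
1587 c [ 573.5 -268.7] size [33.1 55.8] ang 77.57 zmed 0.0384 z95 0.0397
1523 c [ 565. -302.] size [160.7  71.2] ang 77.31 zmed 0.0441 z95 0.0453
9673 c [ 688.5 -348. ] size [168.3  79.4] ang 77.87 zmed 0.0093 z95 0.0106
shift cm [ 0.23 -3.46 17.17]
tcp [ 0.564  -0.302   0.1977] jaw yaw deg -101.77 z [ 0.001 -0.001 -1.   ]
turn about tool z rad -0.0029
```

```bash
python3 -m creep '[[4.8,0.2,-2,2,0,0,0],[4.8,0.2,-3.5,5,0,0,0],[4.8,0.2,-3.5,8,0,0,0],[4.8,0.2,-3.5,11,0,0,0],[4.8,0.2,-3.5,11,0,0,0]]'; python3 -m creep '[[4.8,0,0,2,0,0,0],[4.8,0,0,4,0,0,0],[4.8,0,0,5,0,0,0],[4.8,0,0,6,0,0,0],[4.8,0,0,6,0,0,0]]';python3 -m creep '[[2.5,0,0,0,0,0,0],[2.5,0,0,0,0,0,0],[2.5,0,0,0,0,0,0],[2.5,0,0,0,0,0,0],[2.5,0,0,0,0,0,0]]';python3 -m creep '[[2.5,0,0,-1,0,0,0],[2.5,0,0,-2,0,0,0],[2.5,0,0,-3,0,0,0],[2.5,0,0,-4,0,0,0],[2.5,0,0,-4,0,0,0]]'
```

```text
time_s: 6.0
tool_pos: [0.5715, -0.2666, 0.0815]
orientation: [-0.002, 0.995, -0.102, -0.004]
force: [-1.1, 1.0, -0.8]
gripper_width: 0.0483
time_s: 6.42
tool_pos: [0.5726, -0.2679, 0.0261]
orientation: [-0.0, 0.995, -0.102, -0.001]
force: [-0.1, -0.4, -0.0]
gripper_width: 0.0476
time_s: 6.83
tool_pos: [0.5732, -0.2682, 0.0283]
orientation: [0.0, 0.995, -0.102, 0.001]
force: [0.4, -0.5, 6.8]
gripper_width: 0.0338
time_s: 7.25
tool_pos: [0.5735, -0.2683, 0.0698]
orientation: [0.001, 0.995, -0.102, 0.002]
force: [0.6, -0.2, -2.6]
gripper_width: 0.0342
```

```bash
python3 -m creep '[[2.5,0,0,-1.5,0,0,0],[2.5,0,0,-3,0,0,0],[2.5,0,0,-4.5,0,0,0],[2.5,0,0,-4.5,0,0,0]]';python3 -c "
from h import *
print(sense()['q']);rel([.6,-.125,.0225],85.7)"
```

```text
time_s: 7.58
tool_pos: [0.5735, -0.2683, 0.1148]
orientation: [0.001, 0.995, -0.102, 0.002]
force: [-0.2, 0.0, -0.9]
gripper_width: 0.0339
[-5.41849458e-01  6.26250385e-01  1.65057083e+00 -6.21820005e-05
  8.60667314e-01  1.23414732e+00]
shift cm [ -0.37 -14.59   9.21]
tcp [ 0.5735 -0.2683  0.1148] jaw yaw deg -101.75 z [ 0.003 -0.002 -1.   ]
turn about tool z rad -0.1301
```

```bash
python3 -m creep '[[2.5,-0.1,-3,0,0,0,-0.03],[2.5,-0.2,-6,0,0,0,-0.06],[2.5,-0.3,-9,0,0,0,-0.09],[2.5,-0.4,-12,0,0,0,-0.13],[2.5,-0.4,-14.6,0,0,0,-0.13]]'; python3 -m creep '[[2.5,0,0,2,0,0,0],[2.5,0,0,4.5,0,0,0],[2.5,0,0,6.5,0,0,0],[2.5,0,0,7.8,0,0,0],[2.5,0,0,8.2,0,0,0]]';python3 -m creep '[[2.5,0,0,0.2,0,0,0],[2.5,0,0,0.4,0,0,0],[2.5,0,0,0.6,0,0,0],[2.5,0,0,0.7,0,0,0],[2.5,0,0,0.7,0,0,0]]';python3 -c "
from h import *
print(tool()[0],sense()['force'])"
```

```text
time_s: 8.0
tool_pos: [0.5981, -0.1222, 0.1113]
orientation: [-0.0, 0.999, -0.036, -0.0]
force: [0.2, -0.2, -1.4]
gripper_width: 0.0338
time_s: 8.42
tool_pos: [0.5974, -0.1237, 0.0276]
orientation: [-0.0, 0.999, -0.038, -0.002]
force: [-0.1, 0.4, -0.5]
gripper_width: 0.034
time_s: 8.83
tool_pos: [0.5989, -0.1243, 0.0243]
orientation: [0.0, 0.999, -0.038, 0.001]
force: [-1.6, 0.0, 3.5]
gripper_width: 0.0344
[ 0.59885822 -0.12431996  0.02426855] [-1.63893461  0.01258665  3.53420578]
```

Touched down. Release, rise, and turn the jaw by 90°.

```bash
python3 -m creep '[[5.5,0,0,0,0,0,0],[5.5,0,0,0,0,0,0],[5.5,0,0,0,0,0,0],[5.5,0,0,0,0,0,0],[5.5,0,0,0,0,0,0]]';python3 -m creep '[[6,0,0,-3,0,0,0],[7,0,0,-7,0,0,0],[8,0,0,-11,0,0,0],[8,0,0,-14,0,0,-0.12],[8,0,0,-16,0,0,-0.24]]';python3 -m creep '[[8,0,0,0,0,0,-0.12],[8,0,0,0,0,0,-0.24],[8,0,0,0,0,0,-0.36],[8,0,0,0,0,0,-0.48],[8,0,0,0,0,0,-0.6]]';python3 -m creep '[[8,0,0,0,0,0,-0.12],[8,0,0,0,0,0,-0.24],[8,0,0,0,0,0,-0.36],[8,0,0,0,0,0,-0.48],[8,0,0,0,0,0,-0.6]]';python3 -m creep '[[8,0,0,0,0,0,-0.12],[8,0,0,0,0,0,-0.131],[8,0,0,0,0,0,-0.131]]';python3 -c "
from h import *
print(tool()[0],sense()['q'])
c=read_camera('wrist');cv2.imwrite('pics/w4.png',c['color'][:,:,::-1]);P=fcloud(c);np.savez('w4.npz',**c)
u=np.isfinite(P[...,0])&(abs(P[...,0]-.6)<.06)&(abs(P[...,1]+.124)<.06)&(P[...,2]>.028)&(P[...,2]<.04)
q=P[u];r=cv2.minAreaRect((q[:,:2]*1000).astype(np.float32));print(len(q),r,np.median(q[:,2]))
rel([r[0][0]/1000,r[0][1]/1000,.022],-4.3)
"
```

```text
time_s: 9.25
tool_pos: [0.5985, -0.1241, 0.0232]
orientation: [0.0, 0.999, -0.038, 0.0]
force: [0.3, 0.9, -0.4]
gripper_width: 0.0546
time_s: 9.67
tool_pos: [0.5991, -0.1242, 0.1867]
orientation: [0.001, 0.996, 0.085, 0.002]
force: [-0.2, -0.1, -0.3]
gripper_width: 0.0782
time_s: 10.08
tool_pos: [0.5984, -0.1241, 0.1832]
orientation: [0.0, 0.927, 0.376, -0.0]
force: [-0.2, 0.4, -0.7]
gripper_width: 0.0801
time_s: 10.5
tool_pos: [0.5984, -0.124, 0.1831]
orientation: [-0.0, 0.774, 0.633, -0.0]
force: [0.2, 0.1, -0.2]
gripper_width: 0.0801
time_s: 10.75
tool_pos: [0.5984, -0.124, 0.1831]
orientation: [0.0, 0.734, 0.679, -0.0]
force: [0.5, 0.7, -0.1]
gripper_width: 0.0801
[ 0.59841148 -0.12404729  0.18309781] [-3.12407052e-01  5.18525459e-01  1.64518411e+00 -9.89609027e-05
  9.77927508e-01 -2.34648175e-01]
1748 ((598.9508056640625, -123.76986694335938), (34.60991668701172, 56.18511962890625), 84.84373474121094) 0.0343945654508212
shift cm [ 0.04  0.05 16.11]
tcp [ 0.5984 -0.1241  0.1831] jaw yaw deg -4.52 z [-0. -0. -1.]
turn about tool z rad -0.0039
```

View pics/w4.png

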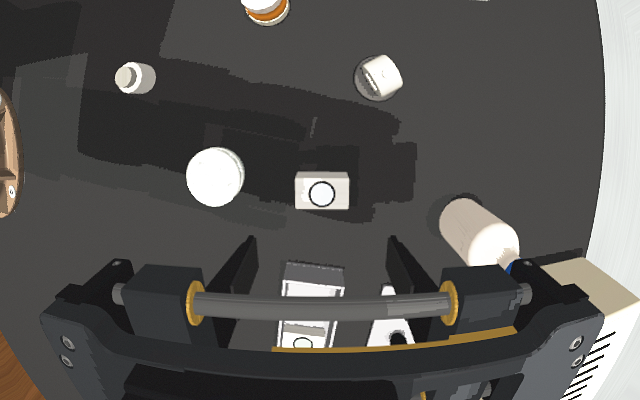

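The cassette stands upright on the bench at (322,190), square to the jaws. The neighbours, dishes at (215,177) and bottle at (480,235), are clear. Grasping by the ends.

```bash
python3 -m creep '[[8,0,0,4,0,0,0],[8,0,0,8,0,0,0],[8,0,0,12,0,0,0],[8,0,0,15,0,0,0],[8,0,0,16.1,0,0,0]]';python3 -m creep '[[8,0,0,0,0,0,0],[5,0,0,0,0,0,0],[5,0,0,0,0,0,0],[5,0,0,0,0,0,0],[5,0,0,0,0,0,0]]';python3 -m creep '[[5,0,0,0,0,0,0],[5,0,0,0,0,0,0],[5,0,0,-1,0,0,0],[5,0,0,-2,0,0,0],[5,0,0,-3,0,0,0]]';python3 -m creep '[[5,0,0,-3,0,0,0],[5,0,0,-7,0,0,0],[5,0,0,-11,0,0,0],[5,0,0,-14,0,0,0],[5,0,0,-14,0,0,0]]';python3 -c "
from h import *
rel([.547,.12,.19],-4.3)"
```

```text
time_s: 11.22
tool_pos: [0.5966, -0.1236, 0.018]
orientation: [-0.002, 0.734, 0.679, -0.001]
force: [-0.8, -0.1, -0.2]
gripper_width: 0.0799
time_s: 11.63
tool_pos: [0.5992, -0.1243, 0.0239]
orientation: [0.001, 0.733, 0.68, 0.001]
force: [0.7, -0.5, 0.3]
gripper_width: 0.0589
time_s: 12.05
tool_pos: [0.5985, -0.1241, 0.0535]
orientation: [0.0, 0.733, 0.68, 0.0]
force: [0.7, -0.5, -2.0]
gripper_width: 0.0556
time_s: 12.47
tool_pos: [0.6004, -0.1246, 0.1997]
orientation: [0.005, 0.733, 0.68, 0.003]
force: [-0.7, -0.9, -0.7]
gripper_width: 0.0559
shift cm [23.99 -7.17  0.84]
tcp [ 0.6004 -0.1246  0.1997] jaw yaw deg -4.29 z [ 0.01  -0.003 -1.   ]
turn about tool z rad 0.0001
```

```bash
python3 -m creep '[[5,4,-1.2,0,0,0,0],[5,8,-2.4,0,0,0,0],[5,12,-3.6,0,0,0,0],[5,15,-4.5,0,0,0,0],[5,18,-5.4,0,0,0,0]]';python3 -m creep '[[5,3,-0.9,0,0,0,0],[5,6,-1.8,0,0,0,0],[5,6,-1.8,0,0,0,0],[5,6,-1.8,0,0,0,0],[5,6,-1.8,0,0,0,0]]';python3 -c "
from h import *
rel([.547,.12,.19],-4.3)
c=read_camera('wrist');cv2.imwrite('pics/w5.png',c['color'][:,:,::-1]);P=fcloud(c);np.savez('w5.npz',**c)
"
```

```text
time_s: 12.88
tool_pos: [0.557, 0.0613, 0.1925]
orientation: [0.0, 0.733, 0.68, 0.0]
force: [0.9, -0.3, -0.8]
gripper_width: 0.0556
time_s: 13.3
tool_pos: [0.5446, 0.1204, 0.1923]
orientation: [0.0, 0.733, 0.68, -0.0]
force: [-0.2, -0.8, -1.1]
gripper_width: 0.0557
shift cm [-0.02  0.24  0.23]
tcp [0.5446 0.1204 0.1923] jaw yaw deg -4.27 z [ 0. -0. -1.]
turn about tool z rad 0.0005
```

View pics/w5.png

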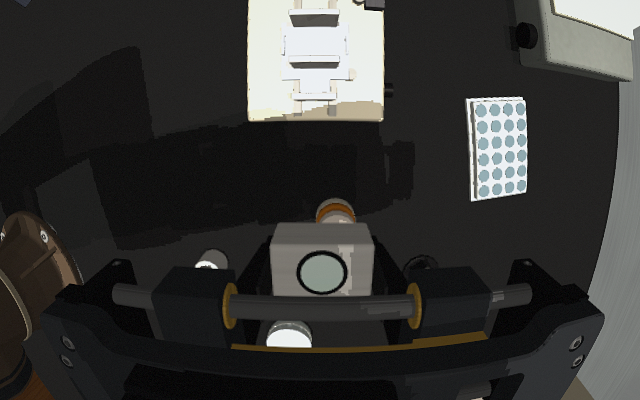

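The cassette is held by its ends at (322,262). The carriage is ahead: cheeks at (315,18) and (315,60), push plate at (317,97). Measuring them now.

```bash
python3 -c "
from h import *
c=dict(np.load('w5.npz'));P=fcloud(c)
a=np.radians(-4.3);ex=np.array([np.cos(a),np.sin(a)]);ey=np.array([-ex[1],ex[0]])
q=P[0:130,235:400].reshape(-1,3);q=q[np.isfinite(q).all(1)]
o=np.array([.5498,.2972]);S=(q[:,:2]-o)@np.stack([ex,ey],1)*1000;z=q[:,2]
for n,zl,zh,yl,yh in [('base',.017,.025,-120,40),('plate',.069,.0755,-100,-62),('rcheek',.074,.081,-65,-30),('fcheek',.074,.081,-30,20),('floor',.029,.034,-55,-8)]:
  m=(z>zl)&(z<zh)&(S[:,1]>yl)&(S[:,1]<yh);s=S[m]
  if len(s): print(n,len(s),'x',np.percentile(s[:,0],[1,50,99]).round(1),'y',np.percentile(s[:,1],[1,50,99]).round(1),'z',np.median(z[m]).round(4), cv2.minAreaRect(s.astype(np.float32))[1:])
m=(z>.017)&(z<.025);print(cv2.minAreaRect(S[m&(S[:,1]<-60)].astype(np.float32)))
"
```

```text
base 10749 x [-69.3  -0.2  73.8] y [-101.6  -48.    29.9] z 0.0203 ((137.04934692382812, 155.26307678222656), 89.92115020751953)
plate 268 x [-17.3   2.1  21.5] y [-81.2 -78.9 -76.5] z 0.0722 ((38.88309097290039, 5.348197937011719), 0.039308566600084305)
rcheek 390 x [-20.1   1.4  22.8] y [-49.2 -46.1 -42.9] z 0.0771 ((6.669589519500732, 43.122711181640625), 89.60533142089844)
fcheek 358 x [-19.5   3.   23. ] y [-5.3 -2.5  1.1] z 0.077 ((7.118980884552002, 43.371498107910156), 89.41441345214844)
floor 2226 x [-31.    3.2  39.3] y [-54.8 -27.6  -8.3] z 0.0323 ((75.48762512207031, 46.980567932128906), 0.07271979749202728)
((6.300529479980469, -81.25633239746094), (155.30142211914062, 42.54396438598633), 0.017544658854603767)
```

```bash
python3 -c "
from h import *
c=dict(np.load('w5.npz'));P=fcloud(c)
r=rect(P,(268,215,378,300),.198,.212)
q=P[:,:,:];m=(q[...,2]>.195)&(q[...,2]<.212);m[:215]=0;m[298:]=0;m[:,:272]=0;m[:,372:]=0
v,u=np.nonzero(m);print(u.min(),u.max(),v.min(),v.max());q=q[m]
A=np.c_[q[:,:2],np.ones(len(q))];print(np.linalg.lstsq(A,q[:,2],rcond=None)[0])
rel([.5498,.2732,.19],-4.4)"
```

```text
5855 c [545.9 121.6] size [33.7 59.3] ang 85.39 zmed 0.203 z95 0.2045
272 371 238 296
[-0.00695504 -0.06430676  0.21438605]
shift cm [15.32 -0.65  0.22]
tcp [0.5447 0.12   0.1922] jaw yaw deg -4.32 z [ 0. -0. -1.]
turn about tool z rad 0.0013
```

```bash
python3 -c "
from h import *
c=dict(np.load('w5.npz'));P=fcloud(c)
for b in [(280,255,300,292),(345,255,365,292),(280,255,365,292)]:
  q=P[b[1]:b[3],b[0]:b[2]].reshape(-1,3);q=q[np.isfinite(q).all(1)];A=np.c_[q[:,:2],np.ones(len(q))];print(np.linalg.lstsq(A,q[:,2],rcond=None)[0][:2],np.median(q[:,2]),q[:,1].min(),q[:,1].max())
print(P[225:300:5,285].round(4)); print(P[270,262:384:6].round(4))
"
```

```text
[0.01130638 0.00444183] 0.2029379556352619 0.108920840174853 0.13327984679776766
[-0.02399526  0.00584663] 0.202884694775508 0.1065767915945287 0.13062671192839365
[-0.00155077  0.00781149] 0.20322653670496213 0.1065767915945287 0.13327984679776766
[[0.5246 0.1392 0.1752]
 [0.5253 0.1388 0.1823]
 [0.5262 0.1388 0.1898]
 [0.527  0.139  0.1972]
 [0.5275 0.1382 0.202 ]
 [0.5275 0.1363 0.2041]
 [0.527  0.133  0.2033]
 [0.5267 0.1303 0.2038]
 [   nan    nan    nan]
 [0.5258 0.1238 0.2031]
 [0.5253 0.1203 0.2025]
 [0.525  0.1174 0.2029]
 [0.5243 0.1135 0.2019]
 [0.5242 0.111  0.2033]
 [0.5237 0.1075 0.2032]]
[[0.517  0.1325 0.2175]
 [0.5175 0.1267 0.2074]
 [0.5199 0.1245 0.2037]
 [0.5231 0.1241 0.2032]
 [0.5264 0.1241 0.2036]
 [0.5295 0.1232 0.2023]
 [0.5328 0.1231 0.2025]
 [0.5361 0.1236 0.2037]
 [0.5394 0.1235 0.204 ]
 [0.5425 0.1226 0.2029]
 [0.5457 0.1222 0.2025]
 [0.5489 0.1222 0.203 ]
 [0.5521 0.122  0.203 ]
 [0.5553 0.1226 0.2046]
 [0.5586 0.1217 0.2036]
 [0.5618 0.1211 0.2029]
 [0.565  0.1212 0.2037]
 [0.5684 0.1204 0.2029]
 [0.5719 0.1192 0.2012]
 [0.5738 0.1242 0.2103]
 [0.5755 0.1285 0.2182]]
```

```bash
python3 -m creep '[[5,3.5,-0.2,0,0,0,0],[5,7,-0.35,0,0,0,0],[5,10.5,-0.5,0,0,0,0],[5,13.5,-0.65,0,0,0,0],[5,15.25,-0.7,0,0,0,0]]';python3 -m creep '[[5,0,0,2,0,0,0],[5,0,0,4,0,0,0],[5,0,0,6,0,0,0],[5,0,0,7.5,0,0,0],[5,0,0,7.5,0,0,0]]';python3 -m creep '[[5,0,0,0,0,0,0],[5,0,0,0,0,0,0]]';python3 -c "
from h import *
rel([.5498,.2732,.11],-4.4)
c=read_camera('wrist');cv2.imwrite('pics/w6.png',c['color'][:,:,::-1]);P=fcloud(c);np.savez('w6.npz',**c)
"
```

```text
time_s: 13.77
tool_pos: [0.5495, 0.2747, 0.192]
orientation: [-0.0, 0.733, 0.68, 0.0]
force: [0.4, -0.4, -0.7]
gripper_width: 0.056
time_s: 14.18
tool_pos: [0.5485, 0.2716, 0.1141]
orientation: [-0.001, 0.734, 0.679, -0.002]
force: [0.3, -1.0, -1.8]
gripper_width: 0.0556
time_s: 14.35
tool_pos: [0.5499, 0.2727, 0.118]
orientation: [0.0, 0.733, 0.68, 0.0]
force: [0.8, 0.1, -1.3]
gripper_width: 0.0562
shift cm [ 0.05 -0.01  0.8 ]
tcp [0.5499 0.2727 0.118 ] jaw yaw deg -4.36 z [ 0.001  0.    -1.   ]
turn about tool z rad 0.0007
```

View pics/w6.png

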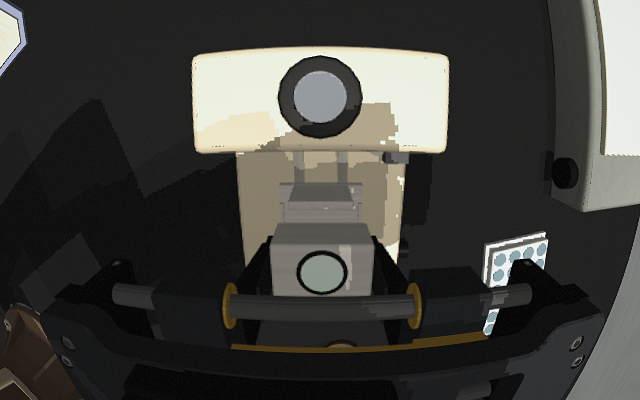

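The cassette (322,270) hangs just behind and above the front cheek (320,195), with the bridge at the top (320,100). Checking the offset.

```bash
python3 -c "
from h import *
c=dict(np.load('w6.npz'));P=fcloud(c)
a=np.radians(-4.4);ex=np.array([np.cos(a),np.sin(a)]);ey=np.array([-ex[1],ex[0]])
o=np.array([.5498,.2732]);S=((P[...,:2]-o)@np.stack([ex,ey],1))*1000;Z=P[...,2]
def f(n,b,zl,zh):
  s=S[b[1]:b[3],b[0]:b[2]];z=Z[b[1]:b[3],b[0]:b[2]];m=(z>zl)&(z<zh);s=s[m];print(n,len(s),np.percentile(s[:,0],[1,50,99]).round(1),np.percentile(s[:,1],[1,50,99]).round(1),np.median(z[m]).round(4),'ang',round(cv2.minAreaRect(s.astype(np.float32))[2],2))
f('fcheek',(270,170,370,225),.074,.082)
f('bridge',(185,40,455,155),.113,.121)
f('cass front',(280,228,360,242),.09,.126)
f('cass top',(275,245,368,292),.126,.134)
f('base',(230,155,410,260),.017,.024)
"
```

```text
fcheek 612 [-21.6   0.5  21.4] [19.6 22.7 25.4] 0.077 ang 0.62
bridge 20284 [-66.9   0.8  66.8] [ 64.   90.3 117.3] 0.1162 ang 89.98
cass front 1114 [-22.3  -0.1  21.8] [16.  16.8 17.5] 0.1156 ang 89.81
cass top 4352 [-24.1   0.5  25.2] [-12.2   2.9  16.2] 0.1288 ang 0.45
base 8935 [-71.   -3.7  72.1] [-44.9  19.9  47.3] 0.0202 ang 0.01
```

Aligned within 0.7 mm. Lowering with a +0.06 cm correction.

```bash
python3 -m creep '[[5,0.06,0,0.5,0,0,0],[5,0.06,0,1.5,0,0,0],[5,0.06,0,2.5,0,0,0],[5,0.06,0,3.5,0,0,0],[5,0.06,0,4.3,0,0,0]]';python3 -m creep '[[5,0,0,0.6,0,0,0],[5,0,0,1.1,0,0,0],[5,0,0,1.5,0,0,0],[5,0,0,1.7,0,0,0],[5,0,0,1.7,0,0,0]]'; python3 -m creep '[[5,0,0,0.1,0,0,0],[5,0,0,0.2,0,0,0],[5,0,0,0.25,0,0,0],[5,0,0,0.25,0,0,0]]';python3 -c "
from h import *
print(tool()[0],sense()['force'])
c=read_camera('wrist');P=fcloud(c)
rect(P,(275,245,368,292),.055,.085)
"
```

```text
time_s: 14.82
tool_pos: [0.5487, 0.2737, 0.0725]
orientation: [-0.0, 0.733, 0.68, -0.001]
force: [0.3, -0.2, -1.3]
gripper_width: 0.0558
time_s: 15.23
tool_pos: [0.5491, 0.2738, 0.0567]
orientation: [-0.0, 0.733, 0.68, -0.0]
force: [-0.8, 0.2, -2.8]
gripper_width: 0.0558
time_s: 15.57
tool_pos: [0.5493, 0.274, 0.0556]
orientation: [0.0, 0.733, 0.68, 0.001]
force: [-3.0, -0.4, 5.4]
gripper_width: 0.0554
[0.5493492  0.27396338 0.05561122] [-2.97471004 -0.4465346   5.43208927]
4345 c [550.  278.9] size [35.3 51.8] ang 86.16 zmed 0.0667 z95 0.0775
```

```bash
python3 -m creep '[[6.2,0,0,0,0,0,0],[7,0,0,0,0,0,0],[8,0,0,0,0,0,0],[8,0,0,0,0,0,0],[8,0,0,0,0,0,0]]';python3 -m creep '[[8,0,0,-3,0,0,0],[8,0,0,-6,0,0,0],[8,0,0,-9,0,0,0],[8,0,0,-12,0,0,0],[8,0,0,-13,0,0,0]]';python3 -m creep '[[8,-4,0,0,0,0,0],[8,-8,0,0,0,0,0],[8,-11,0,0,0,0,0],[8,-11,0,0,0,0,0],[8,-11,0,0,0,0,0]]';python3 -c "
from h import *
c=read_camera('wrist');cv2.imwrite('pics/w7.png',c['color'][:,:,::-1]);P=fcloud(c);np.savez('w7.npz',**c)
a=np.radians(-4.4);ex=np.array([np.cos(a),np.sin(a)]);ey=np.array([-ex[1],ex[0]])
o=np.array([.5498,.2732]);S=((P[...,:2]-o)@np.stack([ex,ey],1))*1000;Z=P[...,2]
def f(n,x,y,zl,zh):
  m=(Z>zl)&(Z<zh)&(abs(S[...,0]-x)<40)&(abs(S[...,1]-y)<(17.5 if n=='cass' else 10));s=S[m];r=cv2.minAreaRect(s.astype(np.float32));print(n,len(s),np.percentile(s[:,0],[1,50,99]).round(1),np.percentile(s[:,1],[1,50,99]).round(1),np.median(Z[m]).round(4),r)
f('fcheek',0,22,.074,.082);f('rcheek',0,-22,.074,.082);f('cass',0,0,.060,.0715);f('plate',0,-55,.068,.076)
rel(np.r_[o+ey*-.080,.062],-4.4)
"
```

```text
time_s: 16.03
tool_pos: [0.5492, 0.2738, 0.0546]
orientation: [0.0, 0.733, 0.68, 0.0]
force: [0.4, 0.9, -0.9]
gripper_width: 0.079
time_s: 16.45
tool_pos: [0.5502, 0.2743, 0.1888]
orientation: [0.001, 0.733, 0.68, 0.002]
force: [0.4, 0.9, 0.0]
gripper_width: 0.0801
time_s: 16.87
tool_pos: [0.5409, 0.1629, 0.1844]
orientation: [-0.0, 0.734, 0.679, -0.0]
force: [0.2, 0.7, 0.4]
gripper_width: 0.0797
fcheek 415 [-21.6  -0.1  21.6] [18.7 21.9 25.4] 0.0771 ((-0.05087089538574219, 22.083547592163086), (43.582881927490234, 6.8659796714782715), 0.10044219344854355)
rcheek 328 [-21.1  -0.1  21.7] [-24.2 -21.6 -19.1] 0.0772 ((-0.10753822326660156, -21.62289810180664), (43.75389862060547, 5.153861999511719), 0.06415248662233353)
cass 2349 [-27.1  -0.1  27.7] [-15.2   0.9  17.2] 0.0665 ((-0.1297168731689453, 0.7814788818359375), (33.3388786315918, 56.22707748413086), 89.95664978027344)
plate 320 [-19.3  -0.2  19.8] [-57.4 -54.6 -51.9] 0.0721 ((0.27851104736328125, -54.68572235107422), (39.277931213378906, 5.57986307144165), 0.06971430778503418)
shift cm [ 2.96  0.04 12.24]
tcp [0.541  0.1639 0.1844] jaw yaw deg -4.37 z [-0.  0. -1.]
turn about tool z rad 0.0005
```

View pics/w7.png

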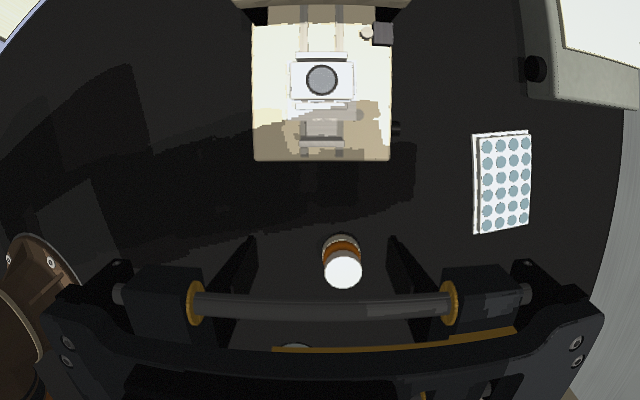

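The cassette sits flat in the nest at (321,80): top 0.0665, centred within 1 mm. Next I close the fingers, descend behind the plate and push.

```bash
python3 -m creep '[[0,1.5,0,0,0,0,0],[0,2.9,0,2,0,0,0],[0,2.9,0,5,0,0,0],[0,2.9,0,5,0,0,0],[0,2.9,0,5,0,0,0]]';python3 -m creep '[[0,0,0,0,0,0,0],[0,0,0,2.5,0,0,0],[0,0,0,5,0,0,0],[0,0,0,7.1,0,0,0],[0,0,0,7.1,0,0,0]]';python3 -m creep '[[0,0.5,0,0,0,0,0],[0,1,0,0,0,0,0],[0,1.6,0,0,0,0,0],[0,2.3,0,0,0,0,0],[0,3,0,0,0,0,0]]';python3 -c "
from h import *
a=np.radians(-4.4);ex=np.array([np.cos(a),np.sin(a)]);ey=np.array([-ex[1],ex[0]])
t,_=tool();print((t[:2]-[.5498,.2732])@np.stack([ex,ey],1)*1000,t[2],sense()['force'])"
```

```text
time_s: 17.33
tool_pos: [0.5424, 0.1939, 0.1336]
orientation: [-0.001, 0.733, 0.681, -0.001]
force: [-0.1, 0.2, 0.9]
gripper_width: 0.0519
time_s: 17.75
tool_pos: [0.5423, 0.1928, 0.0619]
orientation: [-0.001, 0.733, 0.68, -0.001]
force: [-1.1, 0.0, -0.4]
gripper_width: 0.0184
time_s: 18.17
tool_pos: [0.5459, 0.2239, 0.0648]
orientation: [0.001, 0.733, 0.68, 0.001]
force: [0.9, -0.9, 1.3]
gripper_width: 0.0003
[ -0.15193516 -49.47569161] 0.06479705142148891 [ 0.92812368 -0.85682897  1.27364221]
```

```bash
python3 -m creep '[[0,0.8,0,0,0,0,0],[0,1.6,0,0,0,0,0],[0,2.4,0,0,0,0,0],[0,3.2,0,0,0,0,0],[0,4,0,0,0,0,0]]';python3 -m creep '[[0,0.6,0,0,0,0,0],[0,1.1,0,0,0,0,0],[0,1.5,0,0,0,0,0],[0,1.9,0,0,0,0,0],[0,2.2,0,0,0,0,0]]';python3 -m creep '[[0,0.2,0,0,0,0,0],[0,0.4,0,0,0,0,0],[0,0.6,0,0,0,0,0],[0,0.7,0,0,0,0,0],[0,0.7,0,0,0,0,0]]';python3 -c "
from h import *
a=np.radians(-4.4);ex=np.array([np.cos(a),np.sin(a)]);ey=np.array([-ex[1],ex[0]])
t,_=tool();print((t[:2]-[.5498,.2732])@np.stack([ex,ey],1)*1000,t[2],sense()['force'])
c=read_camera('wrist');P=fcloud(c);np.savez('w8.npz',**c);cv2.imwrite('pics/w8.png',c['color'][:,:,::-1])"
```

```text
time_s: 18.58
tool_pos: [0.5483, 0.2638, 0.0636]
orientation: [0.0, 0.733, 0.68, -0.0]
force: [1.4, -2.0, 1.5]
gripper_width: 0.0005
time_s: 19.0
tool_pos: [0.5497, 0.2841, 0.0635]
orientation: [0.0, 0.733, 0.68, -0.001]
force: [-0.2, -9.1, 3.8]
gripper_width: 0.0002
time_s: 19.42
tool_pos: [0.5504, 0.292, 0.0635]
orientation: [-0.0, 0.733, 0.68, -0.0]
force: [-0.9, -1.4, 1.2]
gripper_width: 0.0006
[-0.83779521 18.78914143] 0.06352408424767206 [-0.85778187 -1.41239492  1.24510128]
```

The force rose to 9 N and then fell back, so it likely snapped. Backing off, rising and checking.

```bash
python3 -m creep '[[0,-2,0,0,0,0,0],[0,-5,0,0,0,0,0],[0,-8,0,-3,0,0,0],[0,-11,0,-7,0,0,0],[0,-14,0,-11,0,0,0]]';python3 -m creep '[[0,0,0,0,0,0,0],[0,0,0,0,0,0,0],[0,0,0,0,0,0,0]]';python3 -c "
from h import *
c=read_camera('wrist');P=fcloud(c)
T=read_camera('top');Q=cloud(T);s=read_camera('side')['color'][:,:,::-1];im=T['color'][:,:,::-1]
a=np.radians(-4.4);ex=np.array([np.cos(a),np.sin(a)]);ey=np.array([-ex[1],ex[0]]);o=np.array([.5498,.2732])
def f(n,P,y,h,zl,zh):
  S=((P[...,:2]-o)@np.stack([ex,ey],1))*1000;Z=P[...,2];m=(Z>zl)&(Z<zh)&(abs(S[...,0])<40)&(abs(S[...,1]-y)<h);s=S[m]
  if len(s)>5:print(n,len(s),np.percentile(s[:,0],[1,50,99]).round(1),np.percentile(s[:,1],[1,50,99]).round(1),np.median(Z[m]).round(4))
f('plate w',P,30,25,.068,.076);f('plate t',Q,30,25,.067,.08);f('rcheek w',P,68,18,.074,.082);f('bridge w',P,90,40,.113,.121)
for n,b in dict(well=(240,95,300,135),obj=(308,130,335,160),jar=(280,168,304,195),dish=(336,190,366,222),counter=(298,222,322,246),wash=(360,90,395,130)).items(): print(n);rect(Q,b,.01,.2)
o=np.zeros((600,800,3),np.uint8);o[:400,:640]=c['color'][:,:,::-1];o[400:,:400]=cv2.resize(im[80:230,130:470],(400,200));o[400:,400:]=cv2.resize(s[230:400,140:400],(400,200));cv2.imwrite('pics/fin.png',o)
print(sense()['time_s'])"
```

```text
time_s: 19.88
tool_pos: [0.5403, 0.1615, 0.1603]
orientation: [-0.0, 0.733, 0.68, -0.0]
force: [0.1, 0.3, 0.0]
gripper_width: 0.0005
time_s: 20.13
tool_pos: [0.5407, 0.1628, 0.1594]
orientation: [-0.0, 0.733, 0.68, 0.0]
force: [0.0, 0.6, -0.1]
gripper_width: 0.0007
plate w 397 [-19.1   0.3  18.8] [30.5 33.2 36.1] 0.0721
rcheek w 49 [-20.3  -0.5  20.8] [62.8 63.5 64. ] 0.0747
well
977 c [765.3 152. ] size [ 83.9 122.7] ang 3.11 zmed 0.0185 z95 0.0223
obj
130 c [659.9 -11.7] size [38.2 37.6] ang 25.51 zmed 0.0457 z95 0.0531
jar
190 c [553.9  80.6] size [40.6 41.8] ang 56.66 zmed 0.0583 z95 0.0625
dish
347 c [480.4 -99.1] size [59.8 61.7] ang 44.68 zmed 0.0278 z95 0.0313
counter
111 c [395.6  27.5] size [33.6 31.4] ang 44.41 zmed 0.0393 z95 0.0495
wash
499 c [ 762.5 -178. ] size [59.4 53.6] ang 61.13 zmed 0.101 z95 0.1515
20.2833
```

View pics/fin.png

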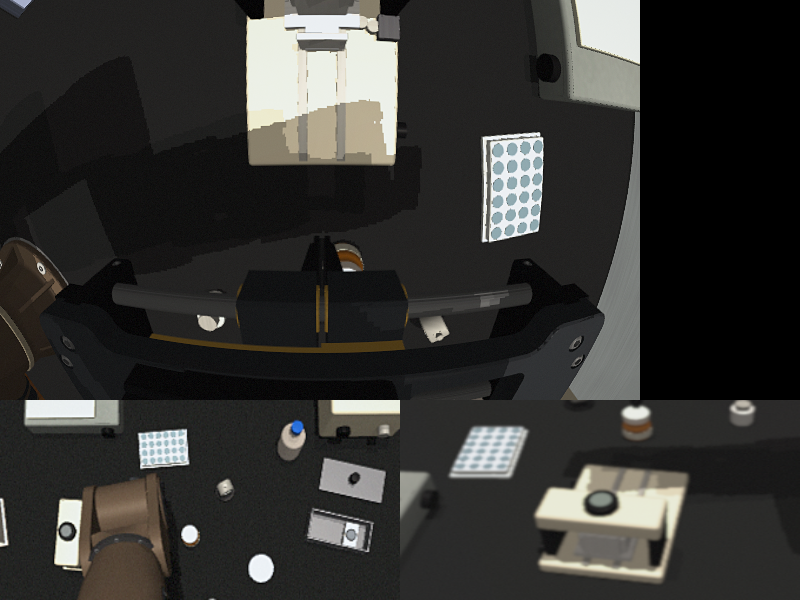

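```bash
python3 -c "
from h import *
a=np.radians(-4.4);ex=np.array([np.cos(a),np.sin(a)]);ey=np.array([-ex[1],ex[0]]);o=np.array([.5498,.2732])
for n,P in [('w7',fcloud(dict(np.load('w7.npz')))),('now',fcloud(read_camera('wrist')))]:
  S=((P[...,:2]-o)@np.stack([ex,ey],1))*1000;Z=P[...,2]
  m=(Z>.017)&(Z<.023)&(abs(S[...,0])<60)&(S[...,1]<-60)&(S[...,1]>-95)
  e=[S[m][abs(S[m][:,0]-x)<4][:,1].min() for x in range(-55,56,10)]
  y0=-55 if n=='w7' else 33
  p=(Z>.068)&(Z<.076)&(abs(S[...,0])<16)&(abs(S[...,1]-y0)<8)
  q=S[p][:,1];print(n,'end',np.median(e).round(1),'plate',np.median(q).round(1),q.min().round(1),'joint~',((np.median(q)-np.median(e))-12-2.7).round(1))
  b=(Z>.08)&(Z<.112)&(abs(S[...,0])<45)&(S[...,1]>50)&(S[...,1]<75);print('bridge face',np.median(S[b][:,1]) if b.sum()>20 else b.sum())
"
```

```text
w7 end -77.4 plate -54.6 -57.5 joint~ 8.1
bridge face 62.820991688836465
now end -77.8 plate 33.0 30.4 joint~ 96.1
bridge face 0
```

Vision puts the joint at 96–97 mm (±2), which is too near the threshold. I'll go back and push a few more mm gently, watching the force.

```bash
python3 -m creep '[[0,3,0,3,0,0,0],[0,5,0,6,0,0,0],[0,6,0,9,0,0,0],[0,8,0,11,0,0,0],[0,11,0,11,0,0,0]]';python3 -m creep '[[0,1,0,0,0,0,0],[0,2,0,0,0,0,0],[0,2.6,0,0,0,0,0],[0,3,0,0,0,0,0],[0,3,0,0,0,0,0]]';python3 -m creep '[[0,0.1,0,0,0,0,0],[0,0.1,0,0,0,0,0]]';python3 -m creep '[[0,0.1,0,0,0,0,0],[0,0.1,0,0,0,0,0]]'
```

```text
time_s: 20.75
tool_pos: [0.5467, 0.2717, 0.0444]
orientation: [-0.001, 0.733, 0.68, -0.004]
force: [-0.2, -0.2, -0.2]
gripper_width: 0.0003
time_s: 21.17
tool_pos: [0.5498, 0.2947, 0.0489]
orientation: [0.002, 0.733, 0.681, -0.007]
force: [-0.8, -52.2, 6.0]
gripper_width: 0.0004
time_s: 21.33
tool_pos: [0.5498, 0.2947, 0.0489]
orientation: [0.002, 0.733, 0.68, -0.007]
force: [-1.1, -55.9, 5.7]
gripper_width: 0.0005
time_s: 21.5
tool_pos: [0.5498, 0.2948, 0.0489]
orientation: [0.002, 0.733, 0.68, -0.008]
force: [-0.9, -62.4, 8.2]
gripper_width: 0.0005
```

```bash
python3 -m creep '[[0,0.1,0,0,0,0,0],[0,0.1,0,0,0,0,0]]'
```

```text
time_s: 21.67
tool_pos: [0.5498, 0.2949, 0.049]
orientation: [0.002, 0.733, 0.68, -0.008]
force: [-0.9, -69.9, 10.7]
gripper_width: 0.0003
```

Rigid resistance at exactly the end-stop position means the carriage is home. The force is more than wanted, so I'm backing off at once.

```bash
python3 -m creep '[[0,-1,0,0,0,0,0],[0,-3,0,0,0,0,0],[0,-6,0,0,0,0,0],[0,-9,0,-3,0,0,0],[0,-12,0,-7,0,0,0]]';python3 -m creep '[[0,0,0,-3,0,0,0],[0,0,0,-5,0,0,0],[0,0,0,-5,0,0,0],[0,0,0,-5,0,0,0]]';python3 -c "
from h import *
c=read_camera('wrist');P=fcloud(c)
a=np.radians(-4.4);ex=np.array([np.cos(a),np.sin(a)]);ey=np.array([-ex[1],ex[0]]);o=np.array([.5498,.2732])
S=((P[...,:2]-o)@np.stack([ex,ey],1))*1000;Z=P[...,2]
p=(Z>.068)&(Z<.076)&(abs(S[...,0])<16)&(abs(S[...,1]-33)<8);print('plate',np.median(S[p][:,1]))
# side view: cassette under bridge
s=read_camera('side');Q=cloud(s);S=((Q[...,:2]-o)@np.stack([ex,ey],1))*1000;Z=Q[...,2]
m=(abs(S[...,0])<26)&(abs(S[...,1]-90)<16)&(Z>.058)&(Z<.074);print('cass top pts',m.sum(),np.median(Z[m]) if m.any() else '')
im=s['color'][:,:,::-1];cv2.imwrite('pics/fin2.png',cv2.resize(im[270:390,210:340],None,fx=4.5,fy=4.5,interpolation=cv2.INTER_CUBIC))"
```

```text
time_s: 22.08
tool_pos: [0.5415, 0.1888, 0.1116]
orientation: [-0.001, 0.733, 0.68, -0.002]
force: [1.0, -0.4, 0.8]
gripper_width: -0.0002
time_s: 22.42
tool_pos: [0.5432, 0.1907, 0.1638]
orientation: [0.001, 0.733, 0.68, 0.001]
force: [-0.8, 0.2, -0.6]
gripper_width: 0.0006
plate 35.310239433466876
cass top pts 14 0.06461799714060851
```

View pics/fin2.png

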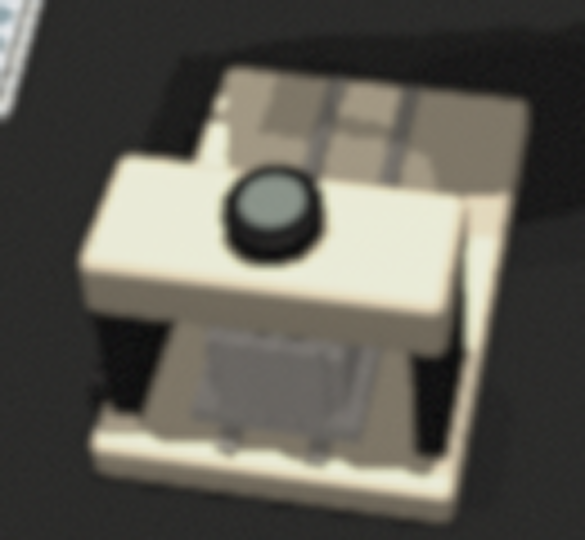

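The carriage sits under the bridge, with the cassette behind its front cheek at crop (275,380). Nothing is touching. Handing in.

```bash
python3 -c "
from bench import *
print(sign_off())"
```

```text
the job is handed in; nothing more can be done
None
```

I did every step and handed the job in at about 22.5 s. No verdict was reported.

**What I did**
- **Lid:** I took it off by the knob and set it flat on the bench, about 130 mm from the case.
- **Cassette:** I took the tall one out by its long sides, stood it on the bench, gripped it again by its ends and lowered it into the nest. Measured after release, it was within 1 mm of centre, with its top at 66.5 mm (66 expected).
- **Carriage:** I pushed it in by the rear plate. The force peaked at about 9 N and then dropped away, as expected when the roller snaps.

**Last checks**
- **Carriage position, checks disagreed:** after the first push, vision gave 96–97 mm (±2 mm), too close to the 96 mm limit. I pushed again and met firm resistance where the end stop should be. The plate then measured about 2 mm further in, which may be measurement noise.
- **Push force too high:** that second push reached about 70 N at the wrist, under the 120 N limit but more than I wanted. It was also about 14 mm lower than planned. By my geometry the fingers pressed on the plate and the gripper body stayed 4 mm short of the bridge, but I did not confirm that.
- **Cassette after the push:** I saw it only partly, under the bridge. The few depth points gave its top at about 65 mm, consistent with lying flat.
- **Other items:** after the first push, five of the six bystanders were within about 1 mm of where they started. The objective differed by about 10 mm, but its first reading was distorted (53 mm across instead of 37), and I never worked near it. The low cassette was still in the case and the lid flat on the bench.

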